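# Seat the tube caps with the hand presser, then hang it up

### The arm

A 6-joint arm with a two-finger parallel gripper is mounted at the origin on the work surface. World frame = base frame: x ahead of the robot, y to its left, z up, the work surface at z = 0. Lengths are in m, angles in degrees, forces in N, time in s.
With the tool pointing down it reaches from about 0.325 to 0.9 m from the base axis. Payload 6.1 kg.
Tool frame: the origin (TCP) lies on the mounting face of the last link; the fingertips stand 182 mm ahead of it and the grasp point (between the pads) lies 164 mm ahead of it; x points along the fingers, y is the direction in which the jaws open and shut, and the axes are right-handed (so a half turn about x gives the same grasp; the last joint's range is limited). The gripper opens to 87 mm and grips with 3 to 60 N. Pads are 19 mm wide; open, the fingers measure 117 mm over their backs; the gripper's body (75 mm by 190 mm) begins 51 mm behind the grasp point.
Start: joints at [62.79, 12.628, 87.462, -0, 79.91, -7.225], TCP at [0.214, 0.587, 0.405] pointing down, gripper open.
Joint ranges: [-170.65, 170.65], [-52.31, 119.04], [5.05, 147.46], [-71.25, 251.25], [11.57, 151.72], [-153.62, 153.62]. Speed limits (degrees/s): [147.25, 147.25, 172.46, 180, 180, 180].

### API

Orientations are given as a 3x3 rotation matrix whose columns are the frame's x, y, z axes.
In Python, from station import observe, get_image, camera_model, job_done gives the robot as it stands.
- The arm moves only by the tool play_rows, never from a script. Its argument "commands" is a list of rows, each an object with "hand": the finger opening in mm, from 0 to 87; "xyz": the shift along the tool's x, y, z in mm, a list of three; "spin": the turn about the tool's x in degrees. In form: [{"hand": hand, "xyz": [tx, ty, tz], "spin": spin}, ...]. A call has 1 to 20 rows; each row is the pose to reach, as a shift and turn from the pose commanded when the call began, along the tool's axes at that moment; what a row does not reach only later rows make up. A row lasts 1/10 s, in which the tool goes at most 50 mm and 8.59 degrees, less where a joint would pass 70% of its speed; a pose out of reach is approached as far as the arm can. A call with a gripper value outside its range is refused whole. The fingers move at their own pace and stop on an object; "grip_force" is the grip in N (left out, the last holds). Time passes only in rows, so rows that repeat a pose let the fingers close. It gives the time, the measured TCP pose, the force and the opening at its end, in the units of the state.
- observe(): the state, without advancing time (a new reading comes with each control period).
- get_image(name): name is "side" or "top"; returns (picture, depth): 480x640x3 uint8, red, green, blue; 480x640 float32, m along the optical axis (not along the pixel's ray), 0 where there is no reading.
- camera_model(name): a dict with "intrinsics" (3x3 intrinsics, pixels), "world_from_camera" (4x4, takes a point from camera to world coordinates). Camera axes: x right, y down, z forward; pixel columns grow to the right and rows downward; lengths in m; the calibration is good to about 2 mm. A picture is of the moment at which its call begins. camera_model takes no time and is no camera call.
- job_done(): hands the job in, once; it reports no verdict.
The state is a dict: "t": time; "joint_pos": joint angles; "qd": joint speeds; "joint_efforts": joint torques, N m; "tool_pos": TCP position; "ee_rot": TCP orientation; "force": force on the tool from outside, world axes, zero at the start; "torque": the same for the moment, N m; "width": opening from 0.0 (shut) to 1.0 (fully open).
Only numpy, scipy, OpenCV 4.12 (cv2) and the standard library are available. Lean on these libraries where they do the work, as an engineer would, in place of code of your own. Each camera call takes 0.05 s, during which the arm holds its last target. There are 200 camera calls.

### The job

Take the standing hand presser by its wooden grip and press its foot squarely onto the sprung plate in the capping jig until the plate is right down and level, keep it down for about half a second, then let the plate up again. Then hang the presser by its hook on the rail, in the free bay between the two collars; it hangs crooked, so ease its weight over to the slant it hangs at before letting go, so that it does not swing. Leave it hanging still, do not knock the two tools hanging on the rail, and leave the jar, the pot and the awl where they are.

Things in the scene. Friction and masses are not known exactly. Their poses are not given: they have to be found in the camera images.
- presser: Loose hand presser, 0.31 to 0.49 kg, standing on its foot, yaw within 1.1 rad. Origin: centre of the foot's underside; z up the stem, x towards the hook. Square aluminium foot 80 x 80 x 15 mm, round stem 14 mm thick, wooden grip on top. Centre of mass at x = 5 mm, 40 mm up. Hung from its hook it leans 0.44 rad: the foot swings towards the hook's side, the grip to the other.
- presser_grip (a point): Centre of the presser's wooden grip, on the stem's axis 155 mm above the foot's underside; axes as the presser's. The grip is 30 mm (x) by 24 mm (y), 60 mm tall, from 125 to 185 mm up. Pinch it across y.
- presser_hook (a point): Seat of the presser's hook (where the bar's centre comes to lie): x = 36 mm from the stem's axis, 107 mm above the foot's underside; axes as the presser's. The hook is a bent steel strip 16 mm wide (y), 5 mm thick: from the stem up to a bend at x = 38 mm, 121 mm up, then down to its tip at x = 56 mm, lowest point 85 mm up. Open downwards, about 40 mm wide.
- jig_mouth (a point): Centre of the square mouth of the capping jig, at its rim, 55 mm above the bench: a fixed dark wooden open box 120 x 120 mm outside, 96 x 96 mm inside, on a 150 mm square steel base plate; x and y along its sides. Yaw within 0.35 rad of the robot's.
- press_plate: Sprung aluminium plate (92 x 92 mm); origin at the centre of its upper face, inside the jig's mouth, 8 mm below the rim when up; z is the plate's normal. It slides down 22 mm to a stop and can tip up to 0.1 rad when pressed off-centre or askew. The spring takes 4.5 N to start and 11 N at the stop.
- plate (a joint): How far the sprung plate is pressed down, in m: 0 up, 0.022 at the stop.
- bay_mid (a point): Middle of the free bay, on the centre line of the rail's bar, 220 mm above the bench, at mid-bar or near either end; y along the bar, x away from the robot (yaw within 0.2 rad). Dark collars 22 mm in diameter bound it, 44 mm apart in the clear. Easiest hung with the hook pointing along +x, the stem on the robot's side of the bar.
- rail: Fixed tool rail: a round steel bar 12 mm in diameter, 400 mm long, along y, 220 mm above the bench on two posts 18 mm thick at y = +-200 mm. Origin on the bench under the bar's middle. Beyond the robot-side row of jig and presser.
- scraper: Fixed: scraper with a wooden handle and a steel blade 66 mm wide (y), hung on the bar about 115 mm along it from its neighbour; it reaches from 87 to 233 mm up, 20 mm to either side of the bar in x. Origin on the bench beneath it.
- strainer: Fixed: round aluminium strainer 68 mm across (y), hung likewise on the bar; it reaches from 98 to 233 mm up, 20 mm to either side in x. Origin on the bench beneath it.
- jar_mid (a point): Jar with a metal lid, 60 mm in diameter, 125 mm tall, standing between jig and presser; bystander. Point at its centre, half-way up.
- pot_mid (a point): Open aluminium pot, about 110 mm across and 85 mm tall, to the robot's left; bystander. Point at its centre, half-way up.
- awl_mid (a point): Awl with a wooden handle, 170 mm long, lying to the robot's right; bystander. Point on it, near its middle.
Mind the look-alikes: they are no part of the job. Leave any green, orange or yellow look-alike of the presser alone.

How it is judged (in metres and radians):
On the way:
1. the presser's foot holds the sprung plate fully down (20 mm or more of its 22 mm) and level within 0.04 rad for 0.3 s (value of joint plate above 0.02 m and angle between press_plate's own z axis and vertical below 0.04 rad and angle between presser's own z axis and vertical below 0.05 rad and contact force between presser and press_plate above 4 N), for 0.3 s.
At the end, for the whole second after the job is handed in: The presser hangs by its hook on the rail with the hook's seat within 16 mm of the bay's middle, its weight on the rail, its stem within 0.65 rad of upright, at rest (below 0.04 m/s and 0.3 rad/s), and the jig's plate has come up again (within 4 mm) (distance between presser_hook and bay_mid below 0.016 m and contact force between presser and rail above 1 N and angle between presser's own z axis and vertical below 0.65 rad and linear speed of presser below 0.04 m/s and angular speed of presser below 0.3 rad/s and value of joint plate below 0.004 m); the robot touches nothing.
It fails at once if the jar, the pot or the awl is shifted by more than 20 mm, or the jar or pot tipped over 0.3 rad (distance of any of jar_mid, pot_mid, awl_mid from where it was at the start of the episode above 0.02 m or angle between any of jar_mid, pot_mid's own z axis and vertical above 0.3 rad).
It fails at once if the presser, with its hook within 30 mm of the bay, swings faster than 1.6 rad/s (distance between presser_hook and bay_mid below 0.03 m and angular speed of presser above 1.6 rad/s).
It fails at once if the presser or the hand knocks the hung scraper with more than 4 N (contact force between any of presser, the arm, the fingers and scraper above 4 N).
It fails at once if the presser or the hand knocks the hung strainer with more than 4 N (contact force between any of presser, the arm, the fingers and strainer above 4 N).
It also fails if it takes over 64 s, if anything falls off the work surface, if the arm or the gripper's body presses on something with over 40 N, if the wrist force passes 120 N, or if a joint passes its speed limit or range.

## Working session

There is one attempt and no reset: what is moved stays moved. The work goes in short steps, Python scripts to look and compute and a tool call to move; the robot and the scene stay as the last step left them, time stands still between calls to the robot, and variables do not carry over. Pictures are saved under pics/ and viewed, about 8 in all and at most 12, crops included, and the job is handed in when it is done.

Besides the shell and the picture viewer there is one more tool, called after ">>>" as name([rows], argument=value, ...), one row to a line, values as JSON. play_rows: Moves the arm, as the interface text tells. Its arguments: {"type":"object","properties":{"commands":{"type":"array"},"grip_force":{"type":"number"}},"required":["commands"]}

```bash
mkdir -p pics; ls; cat > h.py <<'E'
import numpy as np, cv2
from station import *
def save(n,f,crop=None,s=1):
    im,d=get_image(n)
    o=im[...,::-1]
    if crop: x0,y0,x1,y1=crop; o=o[y0:y1,x0:x1]
    cv2.imwrite('pics/'+f,cv2.resize(np.ascontiguousarray(o),None,fx=s,fy=s,interpolation=cv2.INTER_CUBIC)); return im,d
def cloud(n,d):
    c=camera_model(n);K=np.array(c['intrinsics']);T=np.array(c['world_from_camera'])
    v,u=np.mgrid[:480,:640]
    P=np.stack([(u-K[0,2])/K[0,0]*d,(v-K[1,2])/K[1,1]*d,d],-1)
    W=P@T[:3,:3].T+T[:3,3]; W[d==0]=np.nan; return W
E
python3 - <<'E'
from h import *
for n in('side','top'):
    im,d=save(n,n+'0.png'); np.savez(n+'0.npz',im=im,d=d)
    c=camera_model(n);print(np.round(c['intrinsics'],1).tolist(),np.round(c['world_from_camera'],3).tolist())
s=observe();print(s['tool_pos'],np.round(s['ee_rot'],3),s['t'],s['width'])
E
```

```text
pics
[[487.6, 0.0, 328.9], [0.0, 487.6, 237.7], [0.0, 0.0, 1.0]] [[0.808, -0.413, 0.421, -0.015], [-0.59, -0.583, 0.559, -0.753], [0.015, -0.7, -0.714, 1.093], [0.0, 0.0, 0.0, 1.0]]
[[572.8, 0.0, 328.6], [0.0, 572.8, 242.9], [0.0, 0.0, 1.0]] [[0.005, -0.992, 0.13, 0.38], [-1.0, -0.007, -0.01, 0.007], [0.011, -0.13, -0.991, 1.4], [0.0, 0.0, 0.0, 1.0]]
[0.21350437 0.58714506 0.40375379] [[-0.001  0.342  0.94 ]
 [-0.002  0.94  -0.342]
 [-1.    -0.002 -0.   ]] 0.1 1.0002115530389089
```

View pics/side0.png

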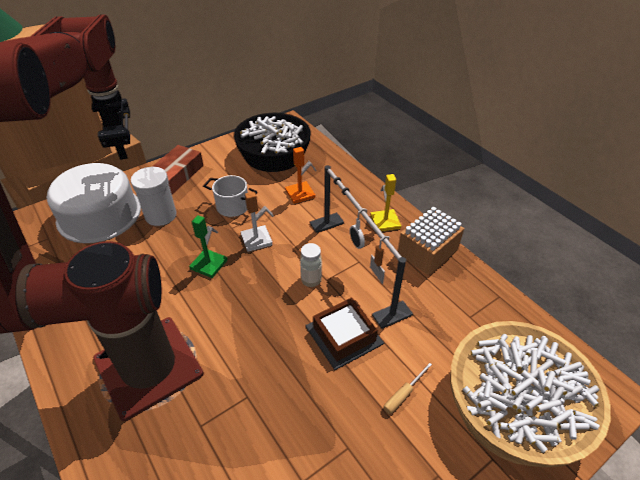

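View pics/top0.png

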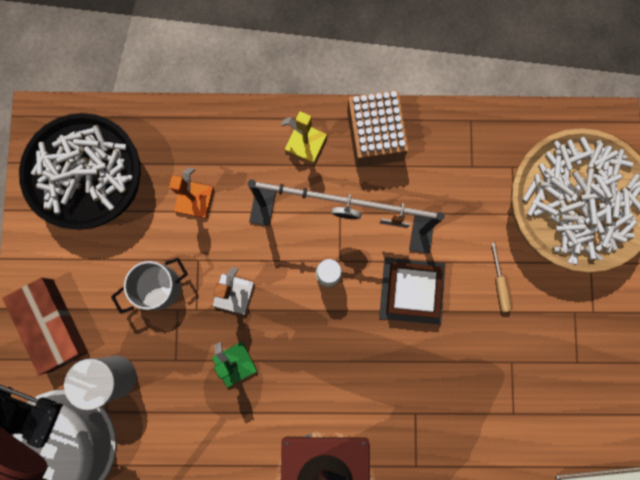

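The side view shows four presser-like tools: green (207,250), orange (299,180), yellow (388,210), and one with an aluminium foot and wooden grip (255,228). That last one is the presser, because it is the only one in the described materials. In the top view it is at (235,293), with the jig at (415,290), the jar at (329,272) and the rail from (252,184) to (440,216). The two collars are near (283,190) and (305,193).

```bash
python3 - <<'E'
from h import *
t=np.load('top0.npz');s=np.load('side0.npz')
a=t['im'][165:325,185:455,::-1]; a=cv2.resize(np.ascontiguousarray(a),None,fx=2.9,fy=2.9,interpolation=cv2.INTER_CUBIC)[:300*2]
b=cv2.resize(np.ascontiguousarray(s['im'][160:300,190:430,::-1]),None,fx=2.9,fy=2.9,interpolation=cv2.INTER_CUBIC)
cv2.imwrite('pics/ca.png',a);cv2.imwrite('pics/cb.png',b)
W=cloud('top',t['d']);V=cloud('side',s['d'])
def reg(X,x0,x1,y0,y1,z0,z1):
    p=X.reshape(-1,3);m=(p[:,0]>x0)&(p[:,0]<x1)&(p[:,1]>y0)&(p[:,1]<y1)&(p[:,2]>z0)&(p[:,2]<z1);return p[m]
for u,v in((238,300),(230,285),(415,290),(329,272),(150,285),(252,184),(440,216),(283,190),(305,193)):print(u,v,np.round(W[v,u],3))
c=W[293,235]
for n,X in(('top',W),('side',V)):
    p=reg(X,c[0]-.09,c[0]+.09,c[1]-.07,c[1]+.07,.009,.022); r=cv2.minAreaRect(p[:,:2].astype(np.float32)*1000);print(n,'foot',len(p),r)
    for lo,hi in((.1,.12),(.125,.17),(.17,.2)):
        p=reg(X,c[0]-.09,c[0]+.09,c[1]-.07,c[1]+.07,lo,hi)
        if len(p)>3:print(lo,len(p),p.mean(0),p.min(0),p.max(0),cv2.minAreaRect(p[:,:2].astype(np.float32)*1000))
    j=W[290,415]
    p=reg(X,j[0]-.1,j[0]+.1,j[1]-.1,j[1]+.1,.049,.065);print('rim',len(p),cv2.minAreaRect(p[:,:2].astype(np.float32)*1000),np.median(p[:,2]))
    p=reg(X,j[0]-.04,j[0]+.04,j[1]-.04,j[1]+.04,.03,.06);print('plate z',np.median(p[:,2]))
    p=reg(X,.5,.75,-.22,.22,.205,.24);print('bar',len(p))
    f=np.polyfit(p[:,1],p[:,0],1);r=p[abs(np.polyval(f,p[:,1])-p[:,0])<.01];f=np.polyfit(r[:,1],r[:,0],1);print(f,r[:,1].min(),r[:,1].max(),np.median(r[:,2]))
    # profile along bar
    for y in np.arange(.04,.2,.005):
        q=p[abs(p[:,1]-y)<.0026]
        if len(q): print(round(y,3),len(q),round(q[:,2].max(),4),round(np.ptp(q[:,0]),4),end=' | ')
    print()
E
```

```text
238 300 [0.422 0.21  0.011]
230 285 [0.453 0.216 0.098]
415 290 [ 0.446 -0.212  0.048]
329 272 [ 0.482 -0.007  0.124]
150 285 [0.457 0.425 0.005]
252 184 [0.657 0.156 0.227]
440 216 [ 0.592 -0.237  0.227]
283 190 [0.645 0.091 0.225]
305 193 [0.638 0.045 0.23 ]
top foot 0 ((0.0, 0.0), (0.0, 0.0), 0.0)
rim 1409 ((448.62860107421875, -211.26705932617188), (121.35861206054688, 120.08548736572266), 84.74102783203125) 0.053971718916650424
plate z 0.04745123103968307
bar 1164
[0.16684007 0.63215325] -0.21977260036996699 0.1664543135579643 0.2251221894565576
0.04 13 0.2301 0.0094 | 0.045 27 0.2363 0.0198 | 0.05 18 0.2351 0.0192 | 0.055 18 0.231 0.011 | 0.06 14 0.2273 0.0107 | 0.065 11 0.2291 0.0103 | 0.07 18 0.2273 0.0111 | 0.075 11 0.2293 0.0098 | 0.08 16 0.2301 0.0132 | 0.085 16 0.228 0.0096 | 0.09 11 0.2278 0.0108 | 0.095 28 0.2371 0.0187 | 0.1 14 0.2371 0.021 | 0.105 15 0.2292 0.0111 | 0.11 16 0.2287 0.0109 | 0.115 11 0.2286 0.0103 | 0.12 17 0.2297 0.0109 | 0.125 13 0.2329 0.0121 | 0.13 13 0.2296 0.0107 | 0.135 16 0.2303 0.0102 | 0.14 15 0.2298 0.0111 | 0.145 13 0.2293 0.0113 | 0.15 20 0
[... 310 characters left out ...]
0.63013424] -0.218311007684994 0.16958501195244113 0.22607029154781128
0.04 7 0.2292 0.0129 | 0.045 20 0.2339 0.0216 | 0.05 14 0.2321 0.0146 | 0.055 4 0.2315 0.0056 | 0.06 4 0.2276 0.0075 | 0.065 8 0.23 0.0098 | 0.07 6 0.2285 0.0112 | 0.075 6 0.2282 0.0106 | 0.08 5 0.2317 0.0068 | 0.085 5 0.2275 0.0053 | 0.09 6 0.2303 0.0084 | 0.095 17 0.2302 0.0223 | 0.1 19 0.2348 0.02 | 0.105 2 0.2326 0.0043 | 0.11 5 0.2285 0.0096 | 0.115 4 0.2278 0.0044 | 0.12 4 0.2277 0.0051 | 0.125 8 0.2291 0.0115 | 0.13 5 0.2298 0.01 | 0.135 5 0.2271 0.0094 | 0.14 5 0.2301 0.0048 | 0.145 5 0.2289 0.0061 | 0.15 6 0.2289 0.0104 | 0.155 23 0.2287 0.0156 | 0.16 11 0.2302 0.0166 | 0.165 7 0.2294 0.0115 | 0.17 1 0.2255 0.0 |
```

View pics/ca.png

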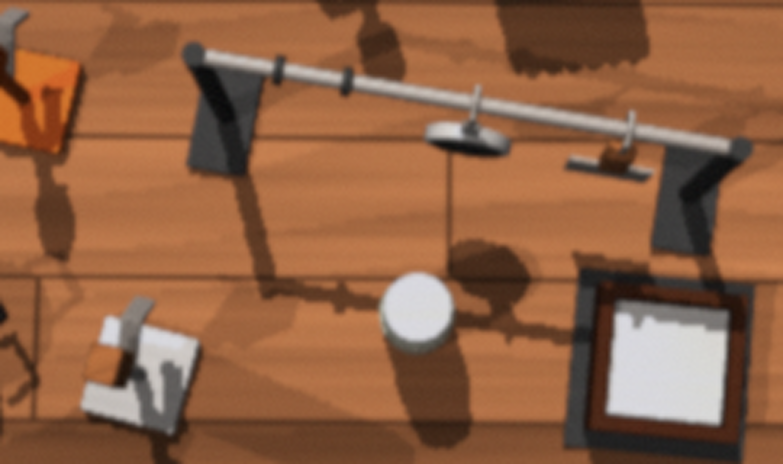

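View pics/cb.png

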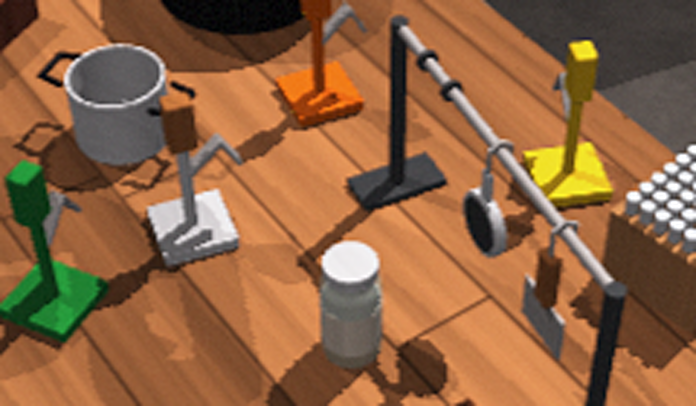

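```bash
python3 - <<'E'
from h import *
t=np.load('top0.npz');s=np.load('side0.npz')
for n,D in(('top',t),('side',s)):
    X=cloud(n,D['d']).reshape(-1,3)
    def reg(lo,hi):
        m=(abs(X[:,0]-.43)<.085)&(abs(X[:,1]-.215)<.075)&(X[:,2]>lo)&(X[:,2]<hi);return X[m]
    for lo,hi in((.009,.022),(.08,.124),(.125,.172),(.175,.2)):
        p=reg(lo,hi)
        if len(p)>3:print(n,lo,len(p),p.mean(0).round(3),p.min(0).round(3),p.max(0).round(3),cv2.minAreaRect(p[:,:2].astype(np.float32)*1000))
    hk=reg(.085,.123)
    o=np.array([.425,.21])
    print(np.round(hk[np.argsort(hk[:,0])][::4],3).tolist())
E
```

```text
top 0.009 804 [0.433 0.216 0.015] [0.35  0.156 0.009] [0.499 0.27  0.022] ((437.82952880859375, 224.0768585205078), (96.44099426269531, 160.6837158203125), 61.86895751953125)
top 0.08 148 [0.471 0.214 0.108] [0.433 0.202 0.081] [0.495 0.227 0.124] ((464.73919677734375, 216.39620971679688), (16.8507022857666, 62.332115173339844), 75.30545043945312)
top 0.125 53 [0.439 0.212 0.148] [0.421 0.208 0.125] [0.476 0.219 0.172] ((448.5564880371094, 212.72158813476562), (54.66092300415039, 11.422656059265137), 2.2038891315460205)
top 0.175 165 [0.438 0.223 0.185] [0.422 0.209 0.175] [0.454 0.237 0.191] ((437.7032470703125, 223.2450408935547), (24.035757064819336, 29.656291961669922), 74.71961975097656)
[[0.435, 0.218, 0.088], [0.444, 0.214, 0.095], [0.451, 0.212, 0.098], [0.453, 0.216, 0.098], [0.455, 0.218, 0.105], [0.457, 0.213, 0.109], [0.457, 0.218, 0.106], [0.459, 0.212, 0.111], [0.459, 0.211, 0.108], [0.461, 0.214, 0.114], [0.461, 0.21, 0.111], [0.463, 0.21, 0.114], [0.463, 0.215, 0.11], [0.465, 0.224, 0.112], [0.466, 0.208, 0.111], [0.467, 0.209, 0.118], [0.468, 0.224, 0.112], [0.47, 0.
[... 1176 characters left out ...]
0.218, 0.085], [0.433, 0.222, 0.103], [0.434, 0.223, 0.105], [0.435, 0.217, 0.118], [0.436, 0.217, 0.096], [0.438, 0.218, 0.106], [0.439, 0.217, 0.091], [0.441, 0.222, 0.11], [0.441, 0.221, 0.091], [0.446, 0.217, 0.092], [0.448, 0.218, 0.097], [0.45, 0.228, 0.097], [0.451, 0.225, 0.099], [0.453, 0.221, 0.104], [0.454, 0.216, 0.107], [0.458, 0.217, 0.105], [0.459, 0.211, 0.113], [0.46, 0.213, 0.119], [0.463, 0.212, 0.115], [0.466, 0.223, 0.113], [0.466, 0.224, 0.116], [0.468, 0.208, 0.122], [0.47, 0.223, 0.122], [0.474, 0.224, 0.119], [0.477, 0.208, 0.118], [0.479, 0.206, 0.106], [0.482, 0.206, 0.101], [0.484, 0.215, 0.109], [0.487, 0.204, 0.092], [0.489, 0.201, 0.093], [0.495, 0.213, 0.089]]
```

>>> play_rows([
  {"hand": 87,"xyz": [0,-40,50],"spin": -2},
  {"hand": 87,"xyz": [0,-70,90],"spin": -4.8},
  {"hand": 87,"xyz": [0,-100,127],"spin": -4.8},
  {"hand": 87,"xyz": [0,-130,165],"spin": -4.8},
  {"hand": 87,"xyz": [0,-160,202],"spin": -4.8},
  {"hand": 87,"xyz": [0,-190,240],"spin": -4.8},
  {"hand": 87,"xyz": [0,-220,278],"spin": -4.8},
  {"hand": 87,"xyz": [0,-245,310],"spin": -4.8},
  {"hand": 60,"xyz": [0,-258,326],"spin": -4.8},
  {"hand": 60,"xyz": [0,-265,335],"spin": -4.8},
  {"hand": 60,"xyz": [0,-265,335],"spin": -4.8},
  {"hand": 60,"xyz": [0,-265,335],"spin": -4.8},
  {"hand": 60,"xyz": [0,-265,335],"spin": -4.8},
  {"hand": 60,"xyz": [0,-265,335],"spin": -4.8},
])

```text
t: 1.5
tool_pos: [0.4373, 0.2249, 0.4047]
ee_rot: [[-0.0, 0.26, 0.966], [0.0, 0.966, -0.26], [-1.0, 0.0, -0.0]]
force: [0.5, 0.9, 0.8]
width: 0.7
```

```bash
python3 - <<'E'
from h import *
s=observe();print(s['tool_pos'],np.round(s['ee_rot'],3),s['t'],s['force'],s['width'])
save('side','g1.png',(170,100,410,280),3)
E
```

```text
[0.43728445 0.22485581 0.40467291] [[-0.     0.26   0.966]
 [ 0.     0.966 -0.26 ]
 [-1.     0.    -0.   ]] 1.5 [0.47615055 0.88931902 0.75468532] 0.6995305284296109
```

View pics/g1.png

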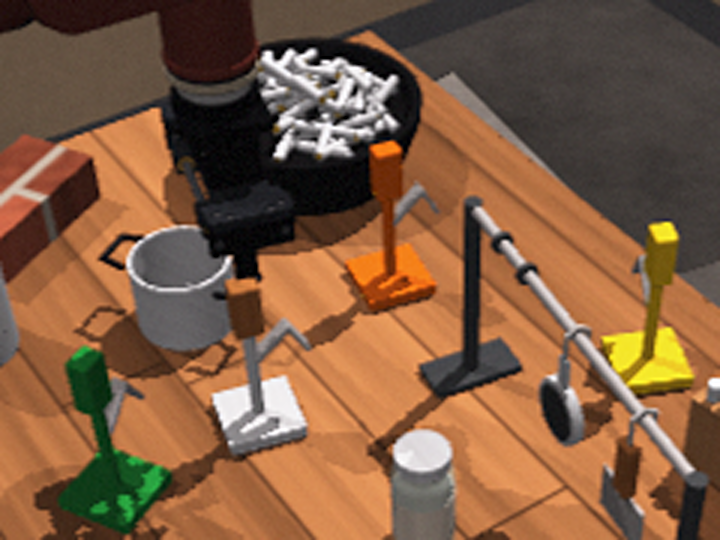

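The fingers, at (245,270), sit right above the wooden grip at (245,305). I'll descend and grip.

>>> play_rows([
  {"hand": 60,"xyz": [30,0,0],"spin": 0},
  {"hand": 60,"xyz": [60,0,0],"spin": 0},
  {"hand": 60,"xyz": [78,0,0],"spin": 0},
  {"hand": 60,"xyz": [83,0,0],"spin": 0},
  {"hand": 60,"xyz": [83,0,0],"spin": 0},
  {"hand": 60,"xyz": [83,0,0],"spin": 0},
  {"hand": 15,"xyz": [83,0,0],"spin": 0},
  {"hand": 15,"xyz": [83,0,0],"spin": 0},
  {"hand": 15,"xyz": [83,0,0],"spin": 0},
  {"hand": 15,"xyz": [83,0,0],"spin": 0},
  {"hand": 15,"xyz": [83,0,0],"spin": 0},
  {"hand": 15,"xyz": [83,0,0],"spin": 0},
  {"hand": 15,"xyz": [83,0,0],"spin": 0},
  {"hand": 15,"xyz": [83,0,0],"spin": 0},
], grip_force=40)

```text
t: 2.95
tool_pos: [0.4379, 0.2239, 0.3217]
ee_rot: [[0.0, 0.262, 0.965], [0.0, 0.965, -0.262], [-1.0, 0.0, 0.0]]
force: [-0.4, 1.1, -0.2]
width: 0.277
```

>>> play_rows([
  {"hand": 15,"xyz": [-5,0,0],"spin": 0},
  {"hand": 15,"xyz": [-20,0,0],"spin": 0},
  {"hand": 15,"xyz": [-45,0,0],"spin": 0},
  {"hand": 15,"xyz": [-75,0,0],"spin": 0},
  {"hand": 15,"xyz": [-105,0,0],"spin": 0},
  {"hand": 15,"xyz": [-135,0,0],"spin": 0},
  {"hand": 15,"xyz": [-155,0,0],"spin": 0},
  {"hand": 15,"xyz": [-160,-5,1.5],"spin": 0},
  {"hand": 15,"xyz": [-160,-20,6],"spin": -1},
  {"hand": 15,"xyz": [-160,-45,13.4],"spin": -2},
  {"hand": 15,"xyz": [-160,-75,22.4],"spin": -3},
  {"hand": 15,"xyz": [-160,-110,32.8],"spin": -4},
  {"hand": 15,"xyz": [-160,-145,43.3],"spin": -5},
  {"hand": 15,"xyz": [-160,-180,53.7],"spin": -6},
  {"hand": 15,"xyz": [-160,-215,64.2],"spin": -7},
  {"hand": 15,"xyz": [-160,-250,74.6],"spin": -8},
  {"hand": 15,"xyz": [-160,-285,85.1],"spin": -9},
  {"hand": 15,"xyz": [-160,-315,94],"spin": -9.7},
  {"hand": 15,"xyz": [-160,-335,100],"spin": -9.7},
  {"hand": 15,"xyz": [-160,-345,103],"spin": -9.7},
])

```text
t: 4.95
tool_pos: [0.4463, -0.138, 0.4799]
ee_rot: [[-0.003, 0.098, 0.995], [0.001, 0.995, -0.098], [-1.0, 0.0, -0.003]]
force: [0.5, 0.8, -4.9]
width: 0.274
```

```bash
python3 - <<'E'
from h import *
s=observe();print(s['tool_pos'],np.round(s['ee_rot'],4),s['t'],s['force'],s['width'])
d=np.array([.4488,-.2105])-s['tool_pos'][:2];R=np.array(s['ee_rot'])
print(d@R[:2,1]*1e3,d@R[:2,2]*1e3,np.degrees(np.arctan2(R[1,2],R[0,2])))
E
```

```text
[ 0.44625955 -0.13796891  0.47989145] [[-3.200e-03  9.800e-02  9.952e-01]
 [ 8.000e-04  9.952e-01 -9.800e-02]
 [-1.000e+00  5.000e-04 -3.200e-03]] 4.95 [ 0.4731695   0.7547617  -4.89069001] 0.27410785626021267
-71.93315127825673 9.634875053965066 -5.622945860032637
```

>>> play_rows([
  {"hand": 15,"xyz": [0,-15,2],"spin": 0},
  {"hand": 15,"xyz": [0,-38,5],"spin": 0},
  {"hand": 15,"xyz": [0,-58,7.6],"spin": 0},
  {"hand": 15,"xyz": [0,-69,9],"spin": 0},
  {"hand": 15,"xyz": [0,-72,9.5],"spin": 0},
  {"hand": 15,"xyz": [5,-72,9.5],"spin": 0},
  {"hand": 15,"xyz": [18,-72,9.5],"spin": 0},
  {"hand": 15,"xyz": [38,-72,9.5],"spin": 0},
  {"hand": 15,"xyz": [58,-72,9.5],"spin": 0},
  {"hand": 15,"xyz": [70,-72,9.5],"spin": 0},
  {"hand": 15,"xyz": [75,-72,9.5],"spin": 0},
  {"hand": 15,"xyz": [75,-72,9.5],"spin": 0},
  {"hand": 15,"xyz": [75,-72,9.5],"spin": 0},
  {"hand": 15,"xyz": [75,-72,9.5],"spin": 0},
])

```text
t: 6.35
tool_pos: [0.4498, -0.2088, 0.4079]
ee_rot: [[0.002, 0.095, 0.995], [-0.001, 0.995, -0.095], [-1.0, -0.001, 0.002]]
force: [-0.1, 0.3, -4.8]
width: 0.274
```

```bash
python3 - <<'E'
from h import *
s=observe();print(s['tool_pos'],np.round(s['ee_rot'],4),s['t'],s['force'],s['width'])
im,d=save('side','j1.png',(230,210,450,380),3.5)
X=cloud('side',d).reshape(-1,3)
m=(abs(X[:,0]-.4488)<.08)&(abs(X[:,1]+.2105)<.08)
for lo,hi in((.08,.099),(.092,.105),(.05,.06),(.11,.16)):
    p=X[m&(X[:,2]>lo)&(X[:,2]<hi)]
    if len(p):print(lo,len(p),p.mean(0).round(4),cv2.minAreaRect(p[:,:2].astype(np.float32)*1000),p[:,2].min().round(4),p[:,2].max().round(4))
# foot top plane tilt
p=X[m&(X[:,2]>.09)&(X[:,2]<.106)]
A=np.c_[p[:,:2]-[.4488,-.2105],np.ones(len(p))]
for _ in range(5):
    c=np.linalg.lstsq(A,p[:,2],rcond=None)[0];k=abs(A@c-p[:,2])<.003;A,p=A[k],p[k]
print(c,len(p))
E
```

```text
[ 0.44979279 -0.20883594  0.40792617] [[ 0.0017  0.0955  0.9954]
 [-0.0011  0.9954 -0.0955]
 [-1.     -0.001   0.0018]] 6.35 [-0.1329573   0.34004875 -4.84029356] 0.2736247576910975
0.08 119 [ 0.4321 -0.2244  0.0945] ((447.55401611328125, -208.08758544921875), (83.11823272705078, 77.42904663085938), 85.09603118896484) 0.086 0.099
0.092 785 [ 0.4446 -0.2135  0.1016] ((449.351806640625, -208.52267456054688), (82.90166473388672, 81.5503158569336), 84.51570129394531) 0.0922 0.105
0.05 645 [ 0.4289 -0.2288  0.055 ] ((448.5643615722656, -209.5447235107422), (122.26520538330078, 122.34376525878906), 84.75370788574219) 0.05 0.06
0.11 69 [ 0.4462 -0.2117  0.1356] ((447.4249572753906, -211.9851531982422), (8.765288352966309, 13.879801750183105), 60.971595764160156) 0.1101 0.1595
[0.01341508 0.01041313 0.10237941] 657
```

View pics/j1.png

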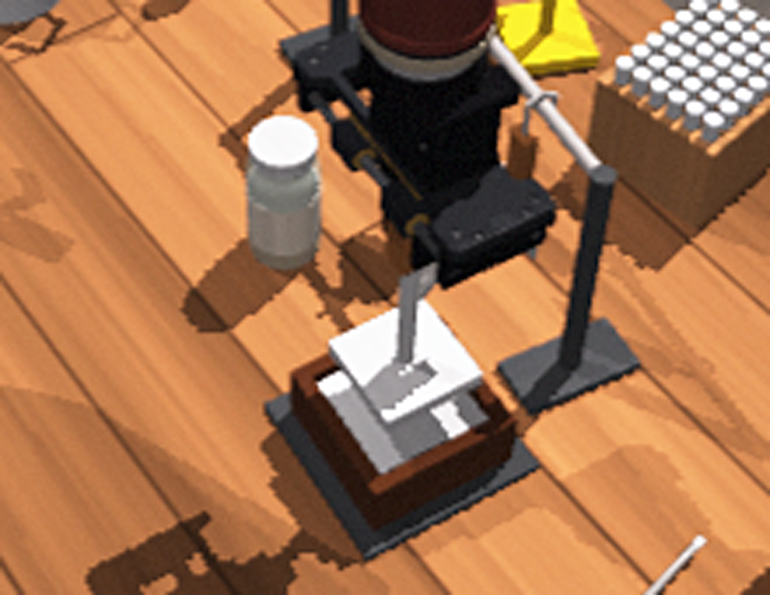

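The foot at (405,360) is square over the mouth at (405,430), within about 1.5 mm. I'll press down in stages.

>>> play_rows([
  {"hand": 15,"xyz": [5,-1.5,0],"spin": 0},
  {"hand": 15,"xyz": [15,-1.5,0],"spin": 0},
  {"hand": 15,"xyz": [25,-1.5,0],"spin": 0},
  {"hand": 15,"xyz": [32,-1.5,0],"spin": 0},
  {"hand": 15,"xyz": [37,-1.5,0],"spin": 0},
  {"hand": 15,"xyz": [42,-1.5,0],"spin": 0},
  {"hand": 15,"xyz": [47,-1.5,0],"spin": 0},
  {"hand": 15,"xyz": [52,-1.5,0],"spin": 0},
  {"hand": 15,"xyz": [55,-1.5,0],"spin": 0},
  {"hand": 15,"xyz": [57,-1.5,0],"spin": 0},
  {"hand": 15,"xyz": [57,-1.5,0],"spin": 0},
  {"hand": 15,"xyz": [57,-1.5,0],"spin": 0},
], grip_force=60)

```text
t: 7.6
tool_pos: [0.4494, -0.2101, 0.3501]
ee_rot: [[0.0, 0.096, 0.995], [0.0, 0.995, -0.096], [-1.0, 0.0, 0.0]]
force: [-3.4, 2.6, 2.9]
width: 0.271
```

>>> play_rows([
  {"hand": 15,"xyz": [2,0,0],"spin": 0},
  {"hand": 15,"xyz": [4,0,0],"spin": 0},
  {"hand": 15,"xyz": [5,0,0],"spin": 0},
  {"hand": 15,"xyz": [5,0,0],"spin": 0},
  {"hand": 15,"xyz": [5,0,0],"spin": 0},
])

```text
t: 8.1
tool_pos: [0.4497, -0.2103, 0.3464]
ee_rot: [[0.001, 0.095, 0.995], [-0.001, 0.995, -0.095], [-1.0, -0.0, 0.001]]
force: [-4.9, 3.9, 13.6]
width: 0.277
```

```bash
python3 - <<'E'
from h import *
s=observe();print(s['tool_pos'],s['t'],s['force'],s['torque'])
im,d=save('side','j2.png',(260,220,420,340),5)
X=cloud('side',d).reshape(-1,3)
q=(X-[.4488,-.2105,0])
a=np.radians(-5.5);u=q[:,:2]@np.array([[np.cos(a),-np.sin(a)],[np.sin(a),np.cos(a)]])
m=(abs(u)<.044).all(1)&(X[:,2]>.015)&(X[:,2]<.05);p=X[m];u=u[m]
A=np.c_[u,np.ones(len(p))];z=p[:,2]
for _ in range(6):
    c=np.linalg.lstsq(A,z,rcond=None)[0];k=abs(A@c-z)<.003;A,z=A[k],z[k]
print(c,len(z),A.min(0),A.max(0))
E
```

```text
[ 0.44966579 -0.21025618  0.34642467] 8.1 [-4.87322627  3.90620684 13.6173415 ] [1.42644797 1.75178915 0.03430999]
[-0.00167381  0.00068367  0.04098433] 623 [-0.04199464 -0.03891655  1.        ] [0.04023771 0.04235164 1.        ]
```

View pics/j2.png

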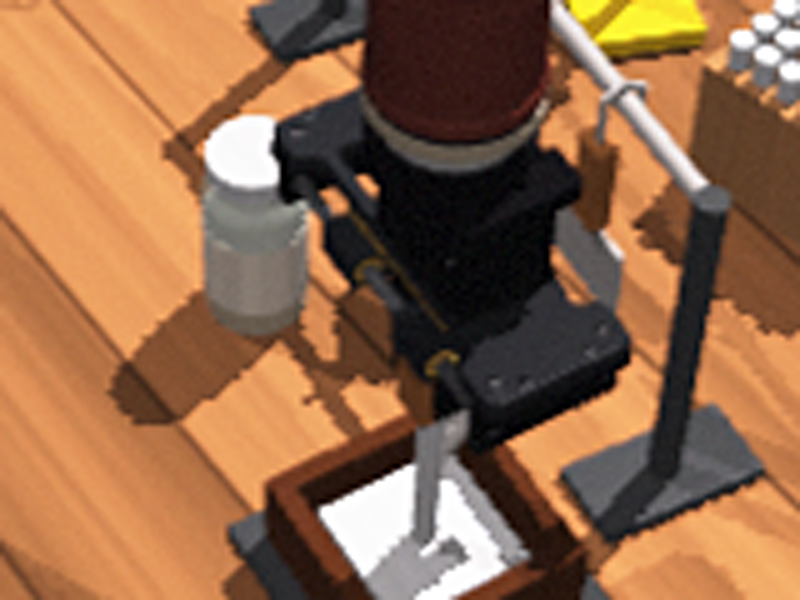

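The foot is seated flat in the mouth at (430,540). Its top face measures z = 0.041 with slope below 0.002, and the push is about 18 N, so the plate is on its stop. I'll hold, then rise.

>>> play_rows([
  {"hand": 15,"xyz": [1,0,0],"spin": 0},
  {"hand": 15,"xyz": [1,0,0],"spin": 0},
  {"hand": 15,"xyz": [1,0,0],"spin": 0},
  {"hand": 15,"xyz": [1,0,0],"spin": 0},
  {"hand": 15,"xyz": [1,0,0],"spin": 0},
  {"hand": 15,"xyz": [1,0,0],"spin": 0},
  {"hand": 15,"xyz": [-3,0,0],"spin": 0},
  {"hand": 15,"xyz": [-8,0,0],"spin": 0},
  {"hand": 15,"xyz": [-14,0,0],"spin": 0},
  {"hand": 15,"xyz": [-21,0,0],"spin": 0},
  {"hand": 15,"xyz": [-28,0,0],"spin": 0},
  {"hand": 15,"xyz": [-40,0,0],"spin": 0},
  {"hand": 15,"xyz": [-60,0,0],"spin": 0},
  {"hand": 15,"xyz": [-85,0,0],"spin": 0},
  {"hand": 15,"xyz": [-110,0,0],"spin": 0},
  {"hand": 15,"xyz": [-132,0,0],"spin": 0},
  {"hand": 15,"xyz": [-145,0,0],"spin": 0},
  {"hand": 15,"xyz": [-150,0,0],"spin": 0},
  {"hand": 15,"xyz": [-150,0,0],"spin": 0},
  {"hand": 15,"xyz": [-150,0,0],"spin": 0},
])

```text
t: 10.15
tool_pos: [0.4492, -0.2101, 0.4933]
ee_rot: [[-0.002, 0.096, 0.995], [0.001, 0.995, -0.096], [-1.0, 0.001, -0.002]]
force: [0.6, 0.7, -5.0]
width: 0.273
```

```bash
python3 - <<'E'
from h import *
s=observe();print(s['tool_pos'],np.round(s['ee_rot'],4),s['t'],s['force'],s['width'])
T=s['tool_pos'];R=np.array(s['ee_rot'])
im,d=get_image('side');X=cloud('side',d).reshape(-1,3)
m=(abs(X[:,:2]-T[:2])<.075).all(1)
p=X[m&(X[:,2]>T[2]-.322)&(X[:,2]<T[2]-.29)]
p=p[p[:,2]>T[2]-.313]
print('foot',T[2]-.322,np.median(p[:,2]),cv2.minAreaRect(p[:,:2].astype(np.float32)*1000))
A=np.c_[p[:,:2]-T[:2],np.ones(len(p))];z=p[:,2]
for _ in range(5):
    c=np.linalg.lstsq(A,z,rcond=None)[0];k=abs(A@c-z)<.003;A,z=A[k],z[k]
print(c)
m=(abs(X[:,:2]-[.4488,-.2105])<.035).all(1)&(X[:,2]<.07);print('plate',np.percentile(X[m][:,2],[10,50,90]))
b=np.array([.6425,.0725]);a=np.radians(-9.4)
for back in(0,):
  g=b-.036*np.array([np.cos(a),np.sin(a)])
  dd=g-T[:2];print('grip target',g,'tool yz mm',dd@R[:2,1]*1e3,dd@R[:2,2]*1e3,'yaw',np.degrees(np.arctan2(R[1,2],R[0,2])))
E
```

```text
[ 0.44917138 -0.2101127   0.49334049] [[-0.0019  0.0956  0.9954]
 [ 0.0011  0.9954 -0.0956]
 [-1.      0.001  -0.002 ]] 10.15 [ 0.57078168  0.7486263  -5.0194653 ] 0.2727054255709285
foot 0.17134049127398365 0.18783857568950846 ((447.18072509765625, -209.1823272705078), (82.00387573242188, 82.98908233642578), 84.77269744873047)
[-0.00146339  0.00255125  0.18785042]
plate [0.04597422 0.04842413 0.05123449]
grip target [0.6069834  0.07837973] tool yz mm 302.25392262171795 129.51866289535653 yaw -5.484040567696648
```

>>> play_rows([
  {"hand": 15,"xyz": [0,5,0],"spin": 0},
  {"hand": 15,"xyz": [0,20,1],"spin": 0},
  {"hand": 15,"xyz": [0,45,3],"spin": 1},
  {"hand": 15,"xyz": [0,75,5],"spin": 2},
  {"hand": 15,"xyz": [0,110,8],"spin": 3},
  {"hand": 15,"xyz": [0,145,11],"spin": 3.9},
  {"hand": 15,"xyz": [0,180,14],"spin": 3.9},
  {"hand": 15,"xyz": [0,215,17],"spin": 3.9},
  {"hand": 15,"xyz": [0,245,19],"spin": 3.9},
  {"hand": 15,"xyz": [0,270,21],"spin": 3.9},
  {"hand": 15,"xyz": [0,285,22],"spin": 3.9},
  {"hand": 15,"xyz": [0,290,23],"spin": 3.9},
  {"hand": 15,"xyz": [0,292,25],"spin": 3.9},
  {"hand": 15,"xyz": [0,293,35],"spin": 3.9},
  {"hand": 15,"xyz": [0,295,52],"spin": 3.9},
  {"hand": 15,"xyz": [0,297,75],"spin": 3.9},
  {"hand": 15,"xyz": [0,300,100],"spin": 3.9},
  {"hand": 15,"xyz": [0,302,118],"spin": 3.9},
  {"hand": 15,"xyz": [0,302,127],"spin": 3.9},
  {"hand": 15,"xyz": [0,302,129.5],"spin": 3.9},
])

```text
t: 12.2
tool_pos: [0.6081, 0.0771, 0.494]
ee_rot: [[-0.001, 0.164, 0.986], [-0.0, 0.986, -0.164], [-1.0, -0.0, -0.001]]
force: [-0.8, 0.4, -4.8]
width: 0.271
```

>>> play_rows([
  {"hand": 15,"xyz": [0,0,0],"spin": 0},
  {"hand": 15,"xyz": [0,0,0],"spin": 0},
  {"hand": 15,"xyz": [0,0,0],"spin": 0},
])

```text
t: 12.5
tool_pos: [0.6066, 0.0781, 0.4951]
ee_rot: [[0.0, 0.163, 0.987], [-0.0, 0.987, -0.163], [-1.0, 0.0, 0.0]]
force: [-0.2, -0.7, -4.6]
width: 0.273
```

```bash
python3 - <<'E'
from h import *
s=observe();print(s['tool_pos'],np.round(s['ee_rot'],4),s['t'],s['force'],s['width'])
T=s['tool_pos'];R=np.array(s['ee_rot'])
im,d=save('side','b1.png',(270,120,430,240),5)
for n in('side','top'):
    if n=='top': im,d=get_image('top')
    X=cloud(n,d).reshape(-1,3);h=np.radians(-9.4);e=np.array([np.cos(h),np.sin(h)]);f=np.array([-e[1],e[0]])
    q=X[:,:2]-T[:2];a=q@e;b=q@f
    zf=X[:,2]-(T[2]-.322)
    m=(a>.025)&(a<.07)&(abs(b)<.025)&(zf>.08)&(zf<.13);
    print(n,'hook',m.sum(),a[m].mean() if m.any() else 0,(b[m].min(),b[m].max()) if m.any() else 0,a[m].max() if m.any() else 0,zf[m].max() if m.any() else 0)
    for k in range(-40,45,4):
        w=(abs(b-k/1e3)<.002)&(abs(a-.036)<.015)&(X[:,2]>.205)&(X[:,2]<.237)
        if w.sum()>2: print(k,w.sum(),a[w].mean().round(4),np.ptp(a[w]).round(4),end='|')
    print()
E
```

```text
[0.60657873 0.07807272 0.4950751 ] [[ 3.000e-04  1.630e-01  9.866e-01]
 [-0.000e+00  9.866e-01 -1.630e-01]
 [-1.000e+00  0.000e+00  3.000e-04]] 12.5 [-0.23929356 -0.66063077 -4.63817873] 0.272758008143957
side hook 59 0.036868524686410116 (np.float64(-0.009709701228302253), np.float64(0.011349239068118359)) 0.05493071438710222 0.12619935952699124
-40 4 0.0362 0.0086|-36 7 0.0361 0.0108|-32 5 0.0359 0.0091|-28 10 0.0364 0.0196|-24 17 0.0363 0.019|-20 5 0.0371 0.0125|-16 3 0.0337 0.0101|-12 6 0.0356 0.0069|-8 4 0.0329 0.0027|-4 3 0.0383 0.0018|0 4 0.0367 0.0128|4 6 0.0377 0.011|8 5 0.0356 0.0057|12 4 0.0371 0.0104|16 5 0.0356 0.01|20 7 0.0362 0.0122|24 15 0.0376 0.0195|28 9 0.0358 0.0126|32 7 0.0358 0.0158|
top hook 0 0 0 0 0
```

View pics/b1.png

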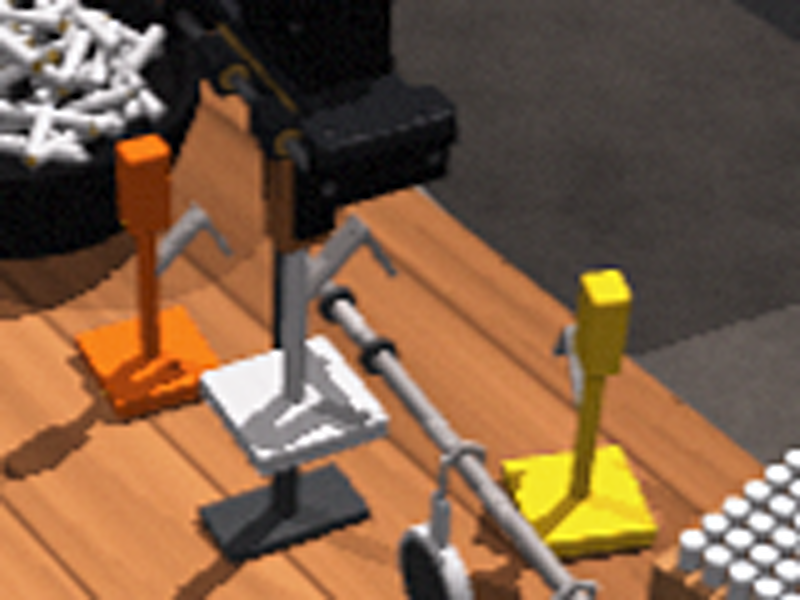

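The hook at (355,225) is centred over the bay between the collars at (335,300) and (378,352). I'll lower it.

>>> play_rows([
  {"hand": 15,"xyz": [5,0,0],"spin": 0},
  {"hand": 15,"xyz": [15,0,0],"spin": 0},
  {"hand": 15,"xyz": [27,0,0],"spin": 0},
  {"hand": 15,"xyz": [37,0,0],"spin": 0},
  {"hand": 15,"xyz": [45,0,0],"spin": 0},
  {"hand": 15,"xyz": [51,0,0],"spin": 0},
  {"hand": 15,"xyz": [54,0,0],"spin": 0},
  {"hand": 15,"xyz": [56,0,0],"spin": 0},
  {"hand": 15,"xyz": [57,0,0],"spin": 0},
  {"hand": 15,"xyz": [57,0,0],"spin": 0},
  {"hand": 15,"xyz": [57,0,0],"spin": 0},
  {"hand": 15,"xyz": [57,0,0],"spin": 0},
])

```text
t: 13.8
tool_pos: [0.6075, 0.078, 0.4387]
ee_rot: [[0.003, 0.163, 0.987], [-0.0, 0.987, -0.163], [-1.0, 0.0, 0.003]]
force: [4.3, -0.5, -1.1]
width: 0.27
```

>>> play_rows([
  {"hand": 15,"xyz": [1.5,0,0],"spin": 0},
  {"hand": 15,"xyz": [1.5,0,0],"spin": 0},
  {"hand": 15,"xyz": [1.5,0,0],"spin": 0},
])

```text
t: 14.1
tool_pos: [0.6077, 0.078, 0.4375]
ee_rot: [[0.004, 0.163, 0.987], [-0.0, 0.987, -0.163], [-1.0, 0.0, 0.004]]
force: [6.2, -0.9, 1.7]
width: 0.274
```

The +x push means the bar is touching the tip-side arm of the hook. I'll shift a few mm in +x and re-seat.

>>> play_rows([
  {"hand": 15,"xyz": [-1.5,0,1.5],"spin": 0},
  {"hand": 15,"xyz": [-1.5,0,3],"spin": 0},
  {"hand": 15,"xyz": [-1,0,3],"spin": 0},
  {"hand": 15,"xyz": [0,0,3],"spin": 0},
  {"hand": 15,"xyz": [0,0,3],"spin": 0},
  {"hand": 15,"xyz": [0,0,3],"spin": 0},
])

```text
t: 14.7
tool_pos: [0.61, 0.0776, 0.4358]
ee_rot: [[-0.001, 0.163, 0.987], [0.0, 0.987, -0.163], [-1.0, -0.0, -0.001]]
force: [2.9, -1.1, -3.8]
width: 0.274
```

>>> play_rows([
  {"hand": 15,"xyz": [0,0,1],"spin": 0},
  {"hand": 15,"xyz": [1,0,1.5],"spin": 0},
  {"hand": 15,"xyz": [2,0,1.5],"spin": 0},
  {"hand": 15,"xyz": [2,0,1.5],"spin": 0},
  {"hand": 15,"xyz": [2,0,1.5],"spin": 0},
])

```text
t: 15.2
tool_pos: [0.611, 0.0775, 0.4349]
ee_rot: [[-0.002, 0.163, 0.987], [0.0, 0.987, -0.163], [-1.0, -0.0, -0.002]]
force: [-5.0, 0.3, 2.5]
width: 0.275
```

```bash
python3 - <<'E'
from h import *
s=observe();print(s['tool_pos'],s['force'],s['t'])
T=s['tool_pos']
im,d=save('side','b2.png',(290,140,410,230),6.5)
X=cloud('side',d).reshape(-1,3);h=np.radians(-9.4);e=np.array([np.cos(h),np.sin(h)]);f=np.array([-e[1],e[0]])
q=X[:,:2]-[.6425,.0725];a=q@e;b=q@f
m=(abs(b)<.009)&(a>-.05)&(a<.04)&(X[:,2]>.19)&(X[:,2]<.26)
o=np.argsort(a[m]);print(np.round(np.c_[a[m],X[m][:,2]][o][::2],3).tolist())
m=(abs(b)<.05)&(abs(a)<.12)&(X[:,2]>.09)&(X[:,2]<.135);print('foot z',np.percentile(X[m][:,2],[10,50,90]))
A=np.c_[a[m],b[m],np.ones(m.sum())];z=X[m][:,2]
for _ in range(6):
    c=np.linalg.lstsq(A,z,rcond=None)[0];k=abs(A@c-z)<.004;A,z=A[k],z[k]
print(c,len(z))
E
```

```text
[0.61099446 0.07745343 0.43487489] [-5.00329239  0.28657335  2.54634455] 15.2
[[-0.049, 0.254], [-0.048, 0.247], [-0.048, 0.254], [-0.048, 0.26], [-0.048, 0.251], [-0.047, 0.241], [-0.047, 0.249], [-0.047, 0.254], [-0.046, 0.259], [-0.045, 0.249], [-0.041, 0.223], [-0.041, 0.227], [-0.041, 0.226], [-0.041, 0.202], [-0.041, 0.219], [-0.04, 0.2], [-0.04, 0.206], [-0.04, 0.204], [-0.039, 0.209], [-0.039, 0.2], [-0.039, 0.205], [-0.039, 0.219], [-0.038, 0.209], [-0.038, 0.193], [-0.038, 0.215], [-0.037, 0.193], [-0.037, 0.227], [-0.036, 0.215], [-0.036, 0.197], [-0.035, 0.201], [-0.035, 0.235], [-0.035, 0.203], [-0.034, 0.213], [-0.034, 0.226], [-0.033, 0.211], [-0.032, 0.22], [-0.032, 0.206], [-0.031, 0.19], [-0.03, 0.193], [-0.03, 0.231], [-0.029, 0.202], [-0.028, 0.21], [-0.027, 0.241], [-0.025, 0.203], [-0.024, 0.211], [-0.024, 0.212], [-0.023, 0.214], [-0.023, 0.21], [-0.022, 0.214], [-0.021, 0.214], [-0.021, 0.216], [-0.02, 0.213], [-0.018, 0.215], [-0.017, 0.212], [-0.017, 0.218], [-0.017, 0.22], [-0.016, 0.215], [-0.016, 0.214], [-0.014, 0.218], [-0.013, 0.227], [-0.013, 0.222], [-0.012, 0.222], [-0.011, 0.221], [-0.009, 0.221], [-0.009, 0.23], [-0.008, 0.222], [-0.007, 0.223], [-0.006, 0.229], [-0.006, 0.233], [-0.005, 0.228], [-0.004, 0.232], [-0.003, 0.227], [-0.003, 0.22], [-0.002, 0.238], [-0.002, 0.23], [-0.001, 0.233], [-0.0, 0.232], [0.0, 0.234], [0.0, 0.238], [0.001, 0.239], [0.001, 0.241], [0.002, 0.23], [0.004, 0.236], [0.006, 0.237], [0.006, 0.23], [0.008, 0.235], [0.01, 0.224], [0.011, 0.227], [0.014, 0.223]]
foot z [0.12192029 0.12922126 0.13249277]
[-0.0032202   0.0169076   0.12914459] 414
```

View pics/b2.png

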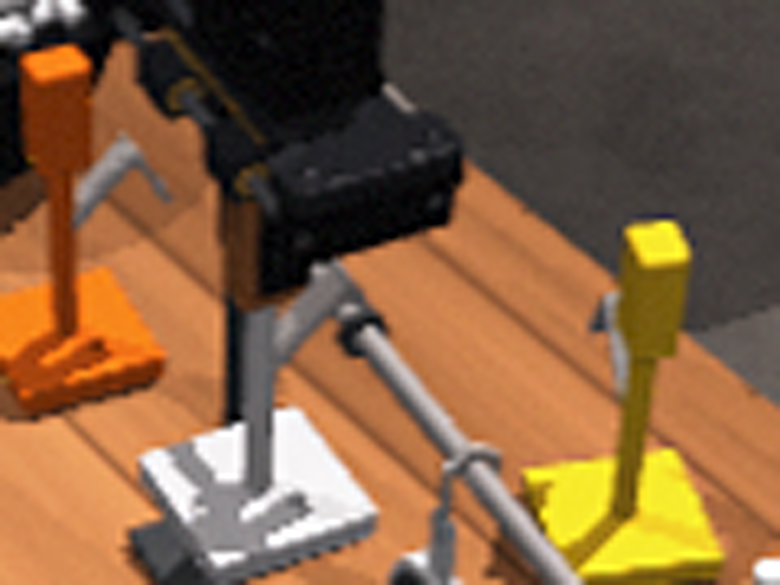

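>>> play_rows([
  {"hand": 15,"xyz": [-0.5,0,-0.7],"spin": 0},
  {"hand": 15,"xyz": [-0.5,0,-0.7],"spin": 0},
  {"hand": 15,"xyz": [0.2,0,-1.6],"spin": 0},
  {"hand": 15,"xyz": [0.9,0,-2.5],"spin": 0},
  {"hand": 15,"xyz": [1.6,0,-3.4],"spin": 0},
  {"hand": 15,"xyz": [2.3,0,-4.3],"spin": 0},
  {"hand": 15,"xyz": [3,0,-5.2],"spin": 0},
  {"hand": 15,"xyz": [3.8,0,-6.1],"spin": 0},
  {"hand": 15,"xyz": [4.5,0,-6.9],"spin": 0},
  {"hand": 15,"xyz": [5.3,0,-7.8],"spin": 0},
  {"hand": 15,"xyz": [6.1,0,-8.6],"spin": 0},
  {"hand": 15,"xyz": [6.9,0,-9.4],"spin": 0},
  {"hand": 15,"xyz": [7.8,0,-10.2],"spin": 0},
  {"hand": 15,"xyz": [8.6,0,-10.9],"spin": 0},
  {"hand": 15,"xyz": [8.6,0,-10.9],"spin": 0},
], grip_force=12)

```text
t: 16.75
tool_pos: [0.6006, 0.0792, 0.4255]
ee_rot: [[-0.0, 0.163, 0.987], [0.0, 0.987, -0.163], [-1.0, 0.0, -0.0]]
force: [-0.1, 0.4, 5.1]
width: 0.275
```

```bash
cat > m.py <<'E'
from h import *
s=observe();print(s['tool_pos'],s['force'],s['t'],s['width'])
im,d=get_image('side');T=s['tool_pos']
X=cloud('side',d).reshape(-1,3);h=np.radians(-9.4);e=np.array([np.cos(h),np.sin(h)]);f=np.array([-e[1],e[0]])
q=X[:,:2]-[.6425,.0725];a=q@e;b=q@f
m=(abs(b)<.043)&(a>-.075)&(a<.12)&(X[:,2]>.085)&(X[:,2]<.19)
P=np.c_[a,b,X[:,2]][m];best=None;rng=np.random.default_rng(0)
for _ in range(500):
    t=P[rng.choice(len(P),3,replace=False)];n=np.cross(t[1]-t[0],t[2]-t[0]);l=np.linalg.norm(n)
    if l<2e-4: continue
    n/=l;n*=np.sign(n[2])
    if n[2]<.8: continue
    k=abs((P-t[0])@n)<.002
    if best is None or k.sum()>best[0]:best=(k.sum(),n,P[k].mean(0),k)
Q=P[best[3]];C=Q.mean(0);n=np.linalg.svd(Q-C)[2][2];n*=np.sign(n[2])
print('foot top',best[0],'lean',-np.arctan2(n[0],n[2]),'side',n[1],'centre',C.round(3))
# seat from foot plane: foot top bbox centre
u=np.array([n[2],0,-n[0]]);pu=(Q@u);ctr=C+u*((pu.max()+pu.min())/2-C@u)
print('seat rel bay (x,y,z):',(ctr+u*.036+n*.092).round(4),'mid b',(Q[:,1].min()+Q[:,1].max())/2)
E
python3 m.py
```

```text
[0.6006257  0.07915097 0.42550655] [-0.09249652  0.36890451  5.13474991] 16.75 0.2751491062598256
foot top 312 lean 0.18676176088427177 side 0.02625307640961594 centre [-0.017 -0.003  0.123]
seat rel bay (x,y,z): [ 0.0028 -0.0006  0.2207] mid b 0.00015698799387908052
```

>>> play_rows([
  {"hand": 15,"xyz": [0.2,0,-0.8],"spin": 0},
  {"hand": 15,"xyz": [1,0,-1.6],"spin": 0},
  {"hand": 15,"xyz": [1.8,0,-2.4],"spin": 0},
  {"hand": 15,"xyz": [2.7,0,-3.2],"spin": 0},
  {"hand": 15,"xyz": [3.6,0,-3.9],"spin": 0},
  {"hand": 15,"xyz": [4.5,0,-4.6],"spin": 0},
  {"hand": 15,"xyz": [5.4,0,-5.3],"spin": 0},
  {"hand": 15,"xyz": [6.3,0,-6],"spin": 0},
  {"hand": 15,"xyz": [7.3,0,-6.7],"spin": 0},
  {"hand": 15,"xyz": [8.3,0,-7.3],"spin": 0},
  {"hand": 15,"xyz": [9.3,0,-7.9],"spin": 0},
  {"hand": 15,"xyz": [10.3,0,-8.5],"spin": 0},
  {"hand": 15,"xyz": [10.3,0,-8.5],"spin": 0},
  {"hand": 15,"xyz": [10.3,0,-8.5],"spin": 0},
], grip_force=10)

```text
t: 18.2
tool_pos: [0.5922, 0.0805, 0.4152]
ee_rot: [[-0.001, 0.163, 0.987], [0.0, 0.987, -0.163], [-1.0, -0.0, -0.001]]
force: [-2.5, -0.1, 4.3]
width: 0.277
```

```bash
python3 m.py
```

```text
[0.59220541 0.08053463 0.41519338] [-2.52283487 -0.13136625  4.30328413] 18.2 0.27742772675184124
foot top 307 lean 0.3755839464338044 side -0.015292778441345245 centre [ 0.002 -0.003  0.122]
seat rel bay (x,y,z): [ 0.003  -0.0043  0.2211] mid b -0.0005169879140935613
```

>>> play_rows([
  {"hand": 15,"xyz": [1,0,-0.6],"spin": 0},
  {"hand": 15,"xyz": [2,0,-1.2],"spin": 0},
  {"hand": 15,"xyz": [3,0,-1.8],"spin": 0},
  {"hand": 15,"xyz": [3,0,-1.8],"spin": 0},
  {"hand": 15,"xyz": [3,0,-1.8],"spin": 0},
  {"hand": 15,"xyz": [3,0,-1.8],"spin": 0},
], grip_force=5)

```text
t: 18.85
tool_pos: [0.5906, 0.0808, 0.4118]
ee_rot: [[-0.001, 0.163, 0.987], [0.0, 0.987, -0.163], [-1.0, -0.0, -0.001]]
force: [0.0, -0.2, -0.2]
width: 0.275
```

>>> play_rows([
  {"hand": 15,"xyz": [0,0,0],"spin": 0},
  {"hand": 15,"xyz": [0,0,0],"spin": 0},
  {"hand": 15,"xyz": [0,0,0],"spin": 0},
  {"hand": 15,"xyz": [0,0,0],"spin": 0},
], grip_force=3)

```text
t: 19.25
tool_pos: [0.5906, 0.0808, 0.4121]
ee_rot: [[-0.0, 0.163, 0.987], [-0.0, 0.987, -0.163], [-1.0, -0.0, -0.0]]
force: [0.1, 0.6, -1.2]
width: 0.273
```

```bash
python3 m.py
```

```text
[0.59060398 0.08076388 0.41208111] [ 0.12129554  0.59512356 -1.16337516] 19.25 0.27294339706595866
foot top 319 lean 0.43209408076999917 side -0.013828108688101026 centre [ 0.007 -0.003  0.122]
seat rel bay (x,y,z): [ 0.0021 -0.0043  0.221 ] mid b -0.00023944306632281073
```

>>> play_rows([
  {"hand": 26,"xyz": [0,0,0],"spin": 0},
  {"hand": 29,"xyz": [0,0,0],"spin": 0},
  {"hand": 33,"xyz": [0,0,0],"spin": 0},
  {"hand": 40,"xyz": [0,0,0],"spin": 0},
  {"hand": 50,"xyz": [0,0,0],"spin": 0},
  {"hand": 60,"xyz": [0,0,0],"spin": 0},
  {"hand": 60,"xyz": [0,0,0],"spin": 0},
  {"hand": 60,"xyz": [0,0,0],"spin": 0},
  {"hand": 60,"xyz": [-10,0,-2],"spin": 0},
  {"hand": 60,"xyz": [-30,0,-5],"spin": 0},
  {"hand": 60,"xyz": [-55,0,-10],"spin": 0},
  {"hand": 60,"xyz": [-80,0,-15],"spin": 0},
  {"hand": 60,"xyz": [-110,0,-20],"spin": 0},
  {"hand": 60,"xyz": [-140,0,-30],"spin": 0},
  {"hand": 60,"xyz": [-160,0,-40],"spin": 0},
  {"hand": 60,"xyz": [-160,0,-40],"spin": 0},
  {"hand": 60,"xyz": [-160,0,-40],"spin": 0},
  {"hand": 60,"xyz": [-160,0,-40],"spin": 0},
])

```text
t: 21.1
tool_pos: [0.5513, 0.0872, 0.5706]
ee_rot: [[-0.002, 0.163, 0.987], [-0.0, 0.987, -0.163], [-1.0, -0.001, -0.002]]
force: [-0.7, -0.3, -0.9]
width: 0.69
```

```bash
python3 m.py; python3 m.py; python3 - <<'E'
from h import *
im,d=save('side','f.png',(200,110,440,380),2.2)
W=cloud('side',d);X=W.reshape(-1,3)
m=(abs(X[:,:2]-[.4488,-.2105])<.035).all(1)&(X[:,2]<.07);print('plate',np.percentile(X[m][:,2],[10,50,90]))
t=np.load('side0.npz')['d'];V=cloud('side',t)
for n,(r0,r1,c0,c1) in dict(jar=(245,285,301,321),pot=(180,212,215,245),awl=(362,415,380,432)).items():
    print(n,np.nanmedian(abs(d[r0:r1,c0:c1]-t[r0:r1,c0:c1])))
E
```

```text
[0.55133868 0.08720737 0.57056529] [-0.71064757 -0.31447986 -0.91698438] 21.1 0.6898667477345645
foot top 313 lean 0.4143621492188804 side 0.03028362511977034 centre [ 0.008 -0.003  0.123]
seat rel bay (x,y,z): [ 0.0036 -0.0003  0.2212] mid b -0.0002583180583269895
[0.55139652 0.08720439 0.57029941] [-0.43533525 -0.81171023 -0.76098843] 21.15 0.6873752219015882
foot top 321 lean 0.4110332980484844 side 0.009299293966998468 centre [ 0.007 -0.002  0.122]
seat rel bay (x,y,z): [ 0.0041 -0.0015  0.2213] mid b -0.00010937039536542195
plate [0.04605384 0.0485059  0.05101835]
jar 0.0029340982
pot 0.0034535527
awl 0.0021902323
```

View pics/f.png

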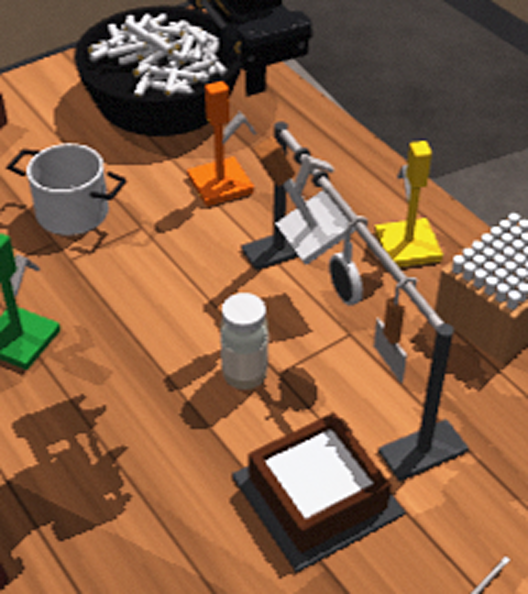

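The presser hangs in the bay at (310,200) between the collars, clear of the strainer. The plate is up again and the hand is clear. I'll let it settle for a second and hand in.

>>> play_rows([
  {"hand": 60,"xyz": [0,0,0],"spin": 0},
  {"hand": 60,"xyz": [0,0,0],"spin": 0},
  {"hand": 60,"xyz": [0,0,0],"spin": 0},
  {"hand": 60,"xyz": [0,0,0],"spin": 0},
  {"hand": 60,"xyz": [0,0,0],"spin": 0},
  {"hand": 60,"xyz": [0,0,0],"spin": 0},
  {"hand": 60,"xyz": [0,0,0],"spin": 0},
  {"hand": 60,"xyz": [0,0,0],"spin": 0},
  {"hand": 60,"xyz": [0,0,0],"spin": 0},
  {"hand": 60,"xyz": [0,0,0],"spin": 0},
  {"hand": 60,"xyz": [0,0,0],"spin": 0},
  {"hand": 60,"xyz": [0,0,0],"spin": 0},
])

```text
t: 22.45
tool_pos: [0.5512, 0.0873, 0.5723]
ee_rot: [[0.0, 0.163, 0.987], [-0.0, 0.987, -0.163], [-1.0, -0.0, 0.0]]
force: [-0.2, 0.2, 0.1]
width: 0.687
```

```bash
python3 m.py; python3 m.py; python3 -c "
from station import job_done
print(job_done())"
```

```text
[0.5511638  0.0873138  0.57232952] [-0.16078957  0.23799981  0.06506722] 22.45 0.6869820159317006
foot top 302 lean 0.423792094911081 side -0.02549731064538263 centre [ 0.009 -0.005  0.123]
seat rel bay (x,y,z): [ 0.0026 -0.0077  0.2213] mid b -0.001005945742145381
[0.55116671 0.08729578 0.57233053] [ 0.15178224 -0.54419991 -0.10093402] 22.5 0.6910145078873079
foot top 313 lean 0.4413253128495481 side -0.010450549105021523 centre [ 0.006 -0.003  0.121]
seat rel bay (x,y,z): [ 0.001  -0.0041  0.2208] mid b -0.000577207672850192
the job is handed in; nothing more can be done
None
```

The presser has pressed the plate and now hangs by its hook in the free bay. I handed the job in at about 22.5 s of the 64 s; it reports no verdict.

- **Press:** I gripped the presser by its wooden grip and pushed the foot squarely down until the plate was on its stop. The push was about 18 N and the foot's top face measured level within about 0.002 rad. I held it for more than half a second, then let the plate up.
- **Hang:** When first lowered, the bar touched the tip-side arm of the hook, so I shifted about 4 mm and re-seated it. I then loosened the grip and eased the presser over to its slant before letting go.

The last checks agreed with the task:

- **Seat:** the hook's seat is within about 5 mm of the bay's middle in most readings. The estimates spread up to 8 mm along the bar, against the 16 mm allowed.
- **Lean:** it reads 0.41–0.44 rad against the expected 0.44. The readings vary by about 0.02 rad, which I take as measurement noise, since the foot's position stayed steady to 2–3 mm.
- **Plate:** it is back up at z ≈ 0.048 m, as at the start.
- **Bystanders:** depth readings at the jar, pot and awl differ from the start by about 2–3.5 mm, close to the cameras' own error. In the final picture the presser hangs clear of the strainer and scraper, and the hand was clear of everything.

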